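# Pack the bagging tools under the tray's flap

## Task

Swing the plywood flap of the green tool tray well up, about upright or further, then lay the blue-handled scoop flat in the bay with the blue liner and the orange tamper flat in the bay with the orange liner, setting them down rather than dropping them. Then swing the flap fully down again over both tools, and leave the jar, the bottle and the loose collar where they are.

Things in the scene. Friction and masses are not known exactly. Their poses are not given: they have to be found in the camera images.
- flap (a joint): angle of the plywood flap (162 x 158 x 6 mm): 0 = closed, lying level over the two bays; it grows as the flap swings up about its hinge, 1.57 = upright, 1.92 = its stop, leaning back. It starts shut or ajar (up to 0.3). The hinge is stiff with friction: the flap stays wherever it is left and needs about 3 N at the grip to lift and 1 to 2 N to lower; it has to be pressed all the way down. Standing up, its free edge is about 205 to 211 mm above the table
- flap_grip (a point): centre of the flap's black T-grip: a bar 36 mm long parallel to the hinge, 14 x 14 mm in section, on a post 14 mm wide (10 mm thick) in its middle. The bar's centre stands 26 mm above the flap's upper face, 144.5 mm from the hinge along the flap, 18.5 mm from the free edge. Axes turn with the flap: x from free edge to hinge, y along bar and hinge, z out of the upper face. The bar can be pinched on its two ends, and then pivots between the fingers as the flap swings
- flap_hinge (a point): middle of the hinge axis, on top of the tray's hinge wall, 49 mm above the table. Axes fixed to the tray: x from the flap's free edge towards the hinge (level), y along the hinge, z up. For flap angle a the grip is at x = -144.5 cos a + 29 sin a, y = 0, z = 144.5 sin a + 29 cos a (mm). The hinge wall is 46 mm high, the tray's other three walls 62 mm; the tray is 174 mm square outside, fixed, its middle 84.5 mm from this point along -x
- bay_blue (a point): centre of the blue liner's top face, floor of one bay, 8 mm above the table. Axes: x along the bay towards the hinge, y across the bay, z up. Each bay is 164 mm long, 80 mm wide and 38 mm deep up to the closed flap, with a 4 mm rib (40 mm above the table) between the bays; the gripper should be opened only part way in a bay
- bay_orange (a point): the same for the orange liner, in the other bay, 84 mm beside the blue one; which bay has which colour varies
- scoop_center (a point): aluminium scoop with blue handle, lying on the table, 140 x 58 x 30 mm, about 0.13 kg: point at its middle, 15 mm above its underside. Axes: x along the scoop from handle to mouth, y across, z up. The bowl (58 wide, 30 high, thin walls) spans x = 4 to 70 mm, the straight handle (18 mm wide, 6 to 26 mm above the underside) x = -58 to 4 mm, an end block (26 wide, 30 high) x = -70 to -58. Best gripped across the handle at x = -22
- tamper_center (a point): wooden tamper with orange handle, lying on the table, 140 x 56 x 30 mm, about 0.16 kg: point at its middle, 15 mm above its underside. Axes: x from butt to head, y across, z up. Head (56 wide, 30 high) x = 44 to 70 mm, orange butt (34 wide, 30 high) x = -70 to -46, between them the handle, 18 mm wide and 6 to 26 mm above the underside
- jar_center (a point): amber jar with white cap standing upright, 74 mm diameter, 105 mm high; point on its axis 50 mm up. To be left alone
- bottle_center (a point): white bottle with red cap standing upright, 60 mm diameter, 170 mm high; point on its axis 85 mm up. To be left alone
- collar_center (a point): loose dark green ring lying flat, 62 mm outside diameter, 35 mm high; its centre. To be left alone
Mind the look-alikes: they are no part of the job. Of the things shaped like the part that bears tamper_center, the orange one is meant.

How it is judged (in metres and radians):
On the way, in this order (a step that is already met when the one before it is completed fails the run):
1. the flap is swung up (past 1.2 rad) (value of joint flap above 1.2 rad), for 0.2 s.
2. scoop in the blue bay and tamper in the orange bay, both flat on the floor (x of scoop_center in the frame of bay_blue between -0.022 and 0.022 m and y of scoop_center in the frame of bay_blue between -0.022 and 0.022 m and z of scoop_center in the frame of bay_blue below 0.024 m and angle between each of scoop_center, tamper_center's own z axis and vertical below 0.15 rad and x of tamper_center in the frame of bay_orange between -0.022 and 0.022 m and y of tamper_center in the frame of bay_orange between -0.022 and 0.022 m and z of tamper_center in the frame of bay_orange below 0.024 m), for 0.2 s.
At the end, for the whole second after the job is handed in: the scoop lies in the blue bay and the tamper in the orange bay, each flat (within 0.15 rad) on the floor (centre less than 24 mm above it) and within 22 mm of the bay's middle along and across; the flap is down (below 0.08 rad); both tools are at rest and the robot touches nothing (all of step 2 and value of joint flap below 0.08 rad and linear speed of each of scoop, tamper below 0.02 m/s and contact force between the fingers and anything else below 0.1 N).
It fails at once if the scoop is dropped or flung (faster than 0.7 m/s with no finger on it) (contact force between scoop and the fingers below 0.05 N and linear speed of scoop above 0.7 m/s).
It fails at once if the tamper is dropped or flung (faster than 0.7 m/s with no finger on it) (contact force between tamper and the fingers below 0.05 N and linear speed of tamper above 0.7 m/s).
It fails at once if the jar is pushed more than 30 mm or knocked over (distance of jar_center from where it was at the start of the episode above 0.03 m or angle between jar_center's own z axis and vertical above 0.5 rad).
It fails at once if the bottle is pushed more than 30 mm or knocked over (distance of bottle_center from where it was at the start of the episode above 0.03 m or angle between bottle_center's own z axis and vertical above 0.5 rad).
It fails at once if the collar is pushed more than 30 mm or knocked over (distance of collar_center from where it was at the start of the episode above 0.03 m or angle between collar_center's own z axis and vertical above 0.5 rad).
It also fails if it takes over 72 s, if anything falls off the work surface, if the arm or the gripper's body presses on something with over 40 N, if the wrist force passes 120 N, or if a joint passes its speed limit or range.

## Robot

A 6-joint arm with a two-finger parallel gripper is mounted at the origin on the work surface. World frame = base frame: x ahead of the robot, y to its left, z up, the work surface at z = 0. Lengths are in m, angles in degrees, forces in N, time in s.
With the tool pointing down it reaches from about 0.35 to 0.725 m from the base axis. Payload 6 kg.
Tool frame: the origin (TCP) lies between the finger pads; the fingertips stand 22 mm ahead of it and the grasp point (between the pads) lies 3 mm ahead of it; z points along the fingers, y is the direction in which the jaws open and shut (so a half turn about z gives the same grasp; the last joint's range is limited). The gripper opens to 85 mm and grips with 20 to 120 N. Pads are 22 mm wide; open, the fingers measure 114 mm over their backs; the gripper's body (76 mm by 85 mm) begins 54 mm behind the grasp point. The pads swing forward as they close: fully open they stand 13 mm farther back than shut.
Start: joints at [-53.875, 2.303, 4.859, 0, -92.561, -19.12], TCP at [0.175, -0.574, 0.253] pointing down, gripper open.
Joint ranges: [-146.85, 146.85], [-73.84, 115.35], [-62.03, 85.46], [-188.31, 113.3], [-161.28, -10.13], [-171.36, 171.36]. Speed limits (degrees/s): [147.25, 147.25, 172.46, 180, 180, 180].

## Interface

Orientations are given as a 3x3 rotation matrix whose columns are the frame's x, y, z axes.
In Python, from station import monitor, eyes, order gives the robot as it stands. The module is installed in compiled form; this text tells all that it offers.
- The arm moves only by the tool play_rows, never from a script. Its argument "increments" is a list of rows, each a list of 4 numbers: the shift along the tool's x, y, z in m, then the turn about the tool's z in degrees. A call has 1 to 12 rows; each row is the pose to reach, as a shift and turn from the pose commanded when the call began, along the tool's axes at that moment; what a row does not reach only later rows make up. A row lasts 1/10 s, in which the tool goes at most 50 mm and 8.59 degrees, less where a joint would pass 70% of its speed; a pose out of reach is approached as far as the arm can. A call with a gripper value outside its range is refused whole. "gripper" is the gripper command: -1 is shut, 1 is fully open, values between are in proportion, set as the call begins (left out, the last holds). The fingers move at their own pace and stop on an object; "force" is the grip in N (left out, the last holds). Time passes only in rows, so rows that repeat a pose let the fingers close. It gives the time, the measured TCP pose, the force and the opening at its end, in the units of the state.
- monitor.observe(): the state, without advancing time (a new reading comes with each control period).
- eyes.read_camera(name): name is "scene" or "top" or "wrist"; returns the picture (400x640x3 uint8, red, green, blue); there is no depth.
- eyes.calibration(name): a dict with "K" (3x3 intrinsics, pixels), "dist" ([k1, k2, p1, p2, k3] as OpenCV has them; the pictures are not rectified), "world_to_cam" (4x4, takes a point from world to camera coordinates); the wrist camera has in their place "T_tool_cam" (4x4, takes a point from camera to tool coordinates, whose origin is the TCP and whose axes are the flange's). Camera axes: x right, y down, z forward; pixel columns grow to the right and rows downward; lengths in m; the calibration is good to about 2 mm. A picture is of the moment at which its call begins: read the wrist's pose just before it. calibration takes no time and is no camera call.
- order.finish_job(): hands the job in, once; it reports no verdict.
The state is a dict: "time_s": time; "q": joint angles; "dq": joint speeds; "tau": joint torques, N m; "eef_pos": TCP position; "tool_rot": TCP orientation; "contact_force": force on the tool from outside, world axes, zero at the start; "ft_torque": the same for the moment, N m; "width": opening from 0.0 (shut) to 1.0 (fully open).
Only numpy, scipy, OpenCV 4.12 (cv2) and the standard library are available. Lean on these libraries where they do the work, as an engineer would, in place of code of your own. Each camera call takes 0.05 s, during which the arm holds its last target. There are 200 camera calls.

## Working session

There is one attempt and no reset: what is moved stays moved. The work goes in short steps, Python scripts to look and compute and a tool call to move; the robot and the scene stay as the last step left them, time stands still between calls to the robot, and variables do not carry over. Pictures are saved under pics/ and viewed, about 8 in all and at most 12, crops included, and the job is handed in when it is done.

Besides the shell and the picture viewer there is one more tool, called after "Call:" by a JSON object that holds its "op" and its "data", one argument or row to a line. play_rows: Moves the arm, as the interface text tells. Its arguments: {"type":"object","properties":{"increments":{"type":"array","items":{"type":"array","items":{"type":"number"}}},"gripper":{"type":"number"},"force":{"type":"number"}},"required":["increments"]}

```bash
mkdir -p pics; python3 - <<'E'
from station import monitor, eyes
import cv2
s=monitor.observe(); print({k:s[k] for k in('time_s','eef_pos','tool_rot','width','contact_force')})
for n in('top','scene'):
    im=eyes.read_camera(n); cv2.imwrite(f'pics/{n}0.png',im[:,:,::-1])
    c=eyes.calibration(n); print(n,c)
print(eyes.calibration('wrist'))
E
```

```text
{'time_s': 0.0, 'eef_pos': array([ 0.17547376, -0.57345511,  0.25224422]), 'tool_rot': array([[-9.56264972e-01, -2.92501050e-01, -6.62163649e-04],
       [-2.92501770e-01,  9.56263435e-01,  1.71946352e-03],
       [ 1.30258001e-04,  1.83794677e-03, -9.99998302e-01]]), 'width': 1.0003811358625958, 'contact_force': array([-0.44306442,  0.04379424,  0.00246856])}
top {'K': array([[491.2099157 ,   0.        , 308.81062855],
       [  0.        , 491.2099157 , 207.19280351],
       [  0.        ,   0.        ,   1.        ]]), 'dist': array([0.0180819, 0.       , 0.       , 0.       , 0.       ]), 'world_to_cam': array([[ 0.02361051, -0.9996694 , -0.01017991, -0.02069753],
       [-0.98696202, -0.02168629, -0.15948565,  0.56060436],
       [ 0.15921216,  0.01381273, -0.98714776,  1.33804818],
       [ 0.        ,  0.        ,  0.        ,  1.        ]])}
scene {'K': array([[394.08133797,   0.        , 322.53825273],
       [  0.        , 394.08133797, 202.45257589],
       [  0.        ,   0.        ,   1.        ]]), 'dist': array([-0.08070263,  0.        ,  0.        ,  0.        ,  0. 
[... 171 characters left out ...]
0.08214834, -0.58716641,  1.69015277],
       [ 0.        ,  0.        ,  0.        ,  1.        ]])}
{'K': array([[281.17323429,   0.        , 319.2843186 ],
       [  0.        , 281.17323429, 200.26068974],
       [  0.        ,   0.        ,   1.        ]]), 'dist': array([-0.04974381,  0.        ,  0.        ,  0.        ,  0.        ]), 'T_tool_cam': array([[ 1.75620841e-03, -9.58818212e-01, -2.84015056e-01,
         7.13403141e-02],
       [ 9.99998137e-01,  1.91133514e-03, -2.69062516e-04,
         3.43971406e-04],
       [ 8.00829997e-04, -2.84014054e-01,  9.58819783e-01,
        -1.19149501e-01],
       [ 0.00000000e+00,  0.00000000e+00,  0.00000000e+00,
         1.00000000e+00]])}
```

View pics/top0.png

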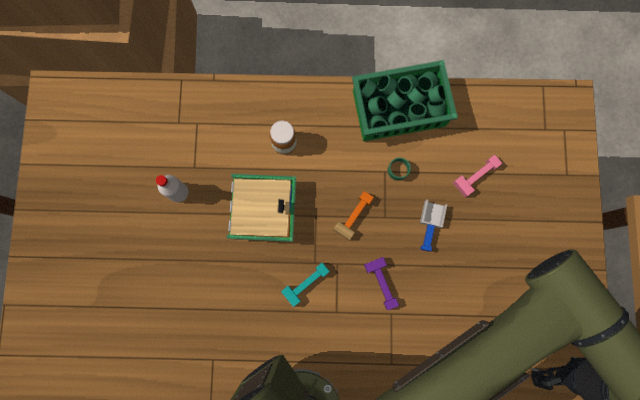

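View pics/scene0.png

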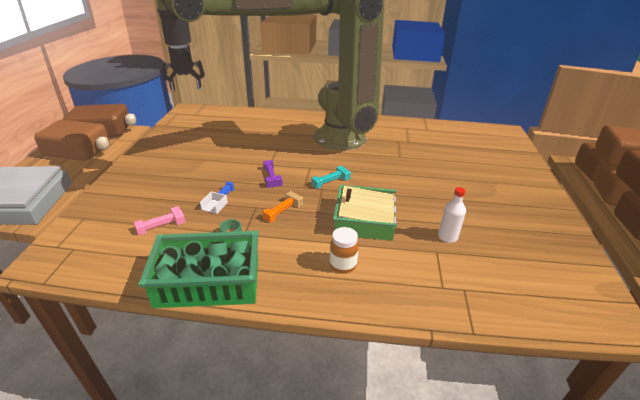

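The top view shows the tray at (262,208) with its black grip at (281,206), so the hinge is on the left (+y). Tamper-shaped candidates are orange/wood (355,216), teal (307,285), purple (382,284) and pink (480,176). Only the one at (355,216) has the orange handle and wooden head. The scoop is at (432,225), collar (400,168), jar (283,137) and bottle (173,188). I'll confirm these in an enlarged crop.

```bash
cat > h.py <<'E'
import numpy as np, cv2
from station import monitor, eyes
def ray(n,uv,z,s=None):
    """pixels -> world points on plane z"""
    c=eyes.calibration(n); uv=np.array(uv,float).reshape(-1,1,2)
    p=cv2.undistortPoints(uv,c['K'],c['dist'])[:,0]; d=np.c_[p,np.ones(len(p))]
    if n=='wrist':
        T=np.eye(4); T[:3,:3]=s['tool_rot']; T[:3,3]=s['eef_pos']; M=T@c['T_tool_cam']
    else: M=np.linalg.inv(c['world_to_cam'])
    d=d@M[:3,:3].T; o=M[:3,3]; z=np.broadcast_to(z,len(d))
    return o+d*((z-o[2])/d[:,2])[:,None]
def crop(n,x0,y0,x1,y1,f,name):
    im=cv2.imread(n)[y0:y1,x0:x1]; im=cv2.resize(im,None,fx=f,fy=f,interpolation=cv2.INTER_CUBIC); cv2.imwrite(name,im)
E
python3 -c "
from h import *
crop('pics/top0.png',220,165,460,265,3.3333,'pics/c1.png')"
```

```text
(no output)
```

View pics/c1.png

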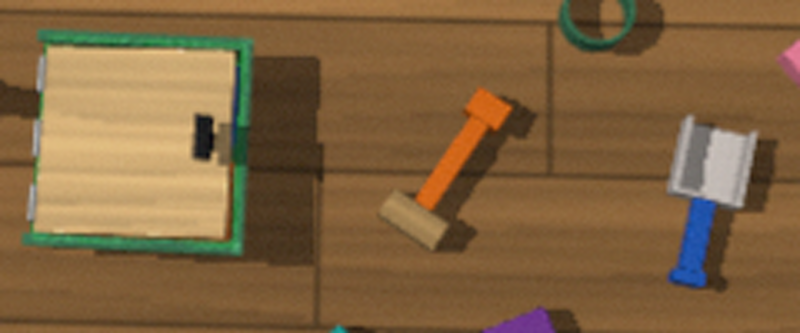

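The crop confirms the targets. The orange-handled tamper with the wooden head is at crop (445,170) and the blue-handled scoop is at (710,200). A blue liner edge shows at the upper right of the tray, so the blue bay is on +x, and the orange edge shows at the lower right. The flap looks slightly ajar.

```bash
python3 - <<'E'
from h import *
np.set_printoptions(precision=4,suppress=True)
P=lambda l,z:ray('top',np.array(l)/3.33333+[220,165],z)
t=P([(40,32),(252,40),(242,255),(25,243)],.062)[:,:2]
print('tray',t,'c',t.mean(0),'sides',np.linalg.norm(t-np.roll(t,-1,0),axis=1))
hx=(t[0]+t[3]-t[1]-t[2])/2; print('x dir ang',np.degrees(np.arctan2(hx[1],hx[0])), 'x from sides perp', np.degrees(np.arctan2(*( -(t[3]-t[0]+t[2]-t[1]))[::1])))
s=P([(688,117),(757,132),(688,284),(670,280),(706,287),(668,192),(742,207)],.03)[:,:2]
m=(s[0]+s[1])/2;e=s[2]; print('scoop',m,e,'len',np.linalg.norm(m-e),'c',(m+e)/2,'yaw',np.degrees(np.arctan2(*(m-e)[::-1])))
h=P([(395,192),(450,225),(435,250),(378,213),(480,88),(512,108),(497,130),(465,113)],.03)[:,:2]
H=h[2:4].mean(0);B=h[4:6].mean(0);print('tamper',H,B,np.linalg.norm(H-B),(H+B)/2,'yaw',np.degrees(np.arctan2(*(H-B)[::-1])))
print('grip', P([(203,137)]*3,[.07,.085,.1]))
print('collar',ray('top',[(399,168)],.035),'jar',ray('top',[(282,130)],.105),'bottle',ray('top',[(161,181)],.17))
E
```

```text
tray [[0.6463 0.2101]
 [0.6432 0.031 ]
 [0.4617 0.0342]
 [0.4676 0.2138]] c [0.5547 0.1223] sides [0.1791 0.1816 0.1798 0.1788]
x dir ang 88.57005855138668 x from sides perp 91.10015115883068
scoop [ 0.5852 -0.3706] [ 0.4488 -0.3393] len 0.14000130850794196 c [ 0.517  -0.3549] yaw -12.882930421659974
tamper [ 0.4876 -0.1029] [ 0.6041 -0.178 ] 0.13856848438779856 [ 0.5458 -0.1404] yaw 147.1830937379654
grip [[0.5582 0.069  0.07  ]
 [0.5558 0.0679 0.085 ]
 [0.5534 0.0668 0.1   ]]
collar [[ 0.6819 -0.2635  0.035 ]] jar [[0.7655 0.0704 0.105 ]] bottle [[0.6009 0.3737 0.17  ]]
```

Call:
{"op": "play_rows", "data": {
  "increments": [
    [-0.02,0.02,0,-4],
    [-0.06,0.05,0,-8],
    [-0.1,0.085,0,-14],
    [-0.14,0.12,0,-21],
    [-0.18,0.155,0,-28],
    [-0.22,0.19,0,-35],
    [-0.26,0.225,0,-42],
    [-0.3,0.26,0,-49],
    [-0.34,0.295,-0.005,-56],
    [-0.38,0.33,-0.01,-62],
    [-0.42,0.365,-0.015,-68],
    [-0.46,0.4,-0.02,-73]
  ]
}}

```text
time_s: 1.3
eef_pos: [0.4819, -0.0819, 0.2704]
tool_rot: [[0.005, -1.0, 0.0], [-1.0, -0.005, 0.0], [-0.0, -0.0, -1.0]]
contact_force: [1.3, -1.4, 0.1]
width: 0.998
```

Call:
{"op": "play_rows", "data": {
  "increments": [
    [-0.035,-0.02,0,0],
    [-0.08,-0.045,0,0],
    [-0.11,-0.065,0,0],
    [-0.122,-0.073,0,0],
    [-0.122,-0.073,0,0],
    [-0.122,-0.073,0,0],
    [-0.122,-0.073,0,0]
  ],
  "gripper": 0.3,
  "force": 60
}}

```text
time_s: 2.0
eef_pos: [0.5541, 0.0369, 0.2707]
tool_rot: [[-0.001, -1.0, 0.0], [-1.0, 0.001, 0.0], [-0.0, -0.0, -1.0]]
contact_force: [-0.2, -0.4, 0.6]
width: 0.651
```

```bash
python3 - <<'E'
from h import *
import pickle
s=monitor.observe(); im=eyes.read_camera('wrist'); cv2.imwrite('pics/w1.png',im[:,:,::-1]); pickle.dump(s,open('w1.pkl','wb'))
print(s['eef_pos'],s['dq'],s['width'])
E
```

```text
[0.55405749 0.0368739  0.27068252] [-0.12833484 -0.36891535  0.1271782   0.01204623  0.12583131 -0.1338581 ] 0.6508209785085721
```

View pics/w1.png

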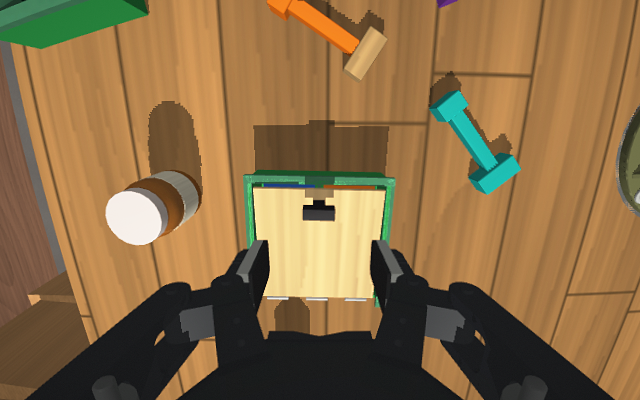

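The wrist view shows the grip bar centred at (319,213), the tray's free-edge outer corners at (246,176) and (394,179), and the flap's free edge at row 188. Blue is on the left (+x) and orange on the right (-x).

```bash
python3 - <<'E'
from h import *
import pickle
np.set_printoptions(precision=4,suppress=True)
s=pickle.load(open('w1.pkl','rb'))
c=ray('wrist',[(246,175),(394,178.5)],.062,s); print('corners',c, np.linalg.norm(c[0]-c[1]), 'mid+171.5', c.mean(0)[:2]+[0,.1715])
from scipy.optimize import brentq
for nm,uv in(('wrist',(319,213)),('top',(280.9,206.1))):
  for yh in(.205,.2075,.21):
    def f(a):
        z=.049+.1445*np.sin(a)+.029*np.cos(a); return yh-.1445*np.cos(a)+.029*np.sin(a)-ray(nm,[uv],z,s)[0,1]
    v=[f(a) for a in(-.05,.1,.2,.3)]
    try:a=brentq(f,-.1,.5); z=.049+.1445*np.sin(a)+.029*np.cos(a); print(nm,yh,a,ray(nm,[uv],z,s))
    except Exception as e: print(nm,yh,v)
# flap edge upper face: at z ~ .055.. 
print('flap edge',ray('wrist',[(253,188),(387,188)]*2,[.06,.06,.08,.08],s))
print('tamper',ray('wrist',[(374,30),(348,72),(386,40),(362,80)],.03,s))
E
```

```text
corners [[0.642  0.0308 0.062 ]
 [0.4658 0.0349 0.062 ]] 0.17629049430916277 mid+171.5 [0.5539 0.2044]
wrist 0.205 0.14075770652359637 [[0.5551 0.066  0.098 ]]
wrist 0.2075 0.11453341423725542 [[0.5552 0.0673 0.0943]]
wrist 0.21 0.08736073866854055 [[0.5552 0.0686 0.0905]]
top 0.205 0.15727521744354503 [[0.5533 0.0668 0.1003]]
top 0.2075 0.11437218434531918 [[0.5543 0.0673 0.0943]]
top 0.21 0.06633032840114561 [[0.5554 0.0677 0.0875]]
flap edge [[0.6352 0.0472 0.06  ]
 [0.4729 0.0471 0.06  ]
 [0.6303 0.0423 0.08  ]
 [0.4779 0.0421 0.08  ]]
tamper [[ 0.492  -0.1331  0.03  ]
 [ 0.5209 -0.0874  0.03  ]
 [ 0.4776 -0.1227  0.03  ]
 [ 0.504  -0.0785  0.03  ]]
```

Call:
{"op": "play_rows", "data": {
  "increments": [
    [-0.01,0,0.02,1],
    [-0.03,-0.001,0.06,1],
    [-0.03,-0.001,0.1,1],
    [-0.03,-0.001,0.135,1],
    [-0.03,-0.001,0.16,1],
    [-0.03,-0.001,0.17,1],
    [-0.03,-0.001,0.17,1],
    [-0.03,-0.001,0.17,1]
  ]
}}

```text
time_s: 2.85
eef_pos: [0.5562, 0.0677, 0.1022]
tool_rot: [[-0.018, -1.0, 0.003], [-1.0, 0.018, 0.0], [-0.001, -0.002, -1.0]]
contact_force: [0.2, 1.2, -0.2]
width: 0.648
```

Call:
{"op": "play_rows", "data": {
  "increments": [
    [0,0,0,0],
    [0,0,0,0],
    [0,0,0,0],
    [0,0,0,0],
    [0,0,0,0],
    [0,0,0,0],
    [0,0,0,0]
  ],
  "gripper": -1,
  "force": 40
}}

```text
time_s: 3.55
eef_pos: [0.5554, 0.0675, 0.1006]
tool_rot: [[-0.018, -1.0, -0.0], [-1.0, 0.018, -0.001], [0.001, -0.0, -1.0]]
contact_force: [-3.9, -4.2, 4.0]
width: 0.405
```

```bash
python3 - <<'E'
from h import *
s=monitor.observe(); im=eyes.read_camera('wrist'); cv2.imwrite('pics/w2.png',im[:,:,::-1])
print(s['eef_pos'],s['width'],s['width']*85,s['contact_force'])
# arc plan: shifts of grip from a0
a0=.125;p=lambda a:np.array([-144.5*np.cos(a)+29*np.sin(a),144.5*np.sin(a)+29*np.cos(a)])
for a in np.arange(.125,1.75,.09): d=p(a)-p(a0); print(round(a,2),'tool x',round(-d[0]),'z',round(-d[1]))
E
```

```text
[0.55540927 0.06748435 0.10056903] 0.4052347607340032 34.44495466239027 [-3.89835132 -4.16850801  3.99818451]
0.12 tool x 0 z 0
0.22 tool x -5 z -12
0.3 tool x -11 z -24
0.4 tool x -18 z -36
0.48 tool x -25 z -46
0.57 tool x -34 z -56
0.66 tool x -44 z -65
0.76 tool x -54 z -73
0.84 tool x -66 z -81
0.94 tool x -77 z -87
1.02 tool x -90 z -92
1.12 tool x -102 z -96
1.2 tool x -115 z -99
1.3 tool x -128 z -100
1.38 tool x -142 z -101
1.48 tool x -155 z -100
1.56 tool x -168 z -98
1.66 tool x -181 z -95
1.74 tool x -193 z -90
```

View pics/w2.png

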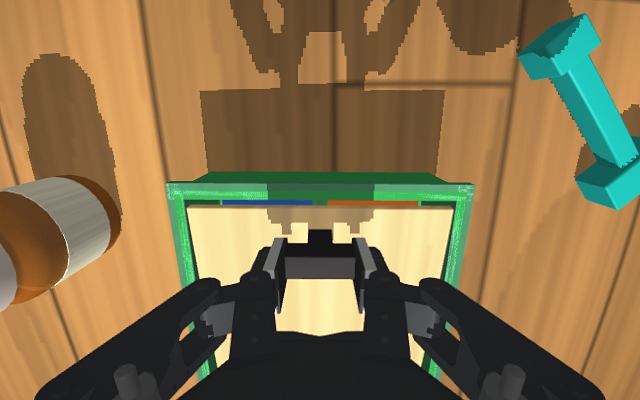

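The fingers hold the bar on its ends at rows 245–280, and the width matches 36 mm. Next I swing the flap along the arc.

Call:
{"op": "play_rows", "data": {
  "increments": [
    [-0.002,0,-0.006,0],
    [-0.005,0,-0.012,0],
    [-0.011,0,-0.024,0],
    [-0.018,0,-0.036,0],
    [-0.025,0,-0.046,0],
    [-0.034,0,-0.056,0],
    [-0.044,0,-0.065,0],
    [-0.054,0,-0.073,0],
    [-0.066,0,-0.081,0],
    [-0.077,0,-0.087,0],
    [-0.09,0,-0.092,0],
    [-0.09,0,-0.092,0]
  ]
}}

```text
time_s: 4.8
eef_pos: [0.5573, 0.1599, 0.1937]
tool_rot: [[-0.015, -1.0, 0.002], [-1.0, 0.015, 0.001], [-0.001, -0.002, -1.0]]
contact_force: [2.2, -1.4, 1.8]
width: 0.409
```

Call:
{"op": "play_rows", "data": {
  "increments": [
    [-0.012,0,-0.004,0],
    [-0.025,0,-0.007,0],
    [-0.038,0,-0.008,0],
    [-0.052,0,-0.009,0],
    [-0.065,0,-0.008,0],
    [-0.078,0,-0.006,0],
    [-0.091,0,-0.003,0],
    [-0.101,0,0.001,0],
    [-0.101,0,0.001,0],
    [-0.101,0,0.001,0]
  ]
}}

```text
time_s: 5.8
eef_pos: [0.5597, 0.2613, 0.1939]
tool_rot: [[-0.016, -1.0, 0.005], [-1.0, 0.016, 0.005], [-0.005, -0.005, -1.0]]
contact_force: [2.0, 2.4, 6.7]
width: 0.405
```

```bash
python3 - <<'E'
from h import *
s=monitor.observe(); im=eyes.read_camera('scene'); cv2.imwrite('pics/s2.png',im[:,:,::-1]); crop('pics/s2.png',240,100,480,280,3.33,'pics/s2c.png')
print(s['time_s'],s['eef_pos'],s['width']*85,s['contact_force'])
E
```

```text
5.8 [0.5596911  0.26128889 0.19387685] 34.439847214497476 [2.01416442 2.38547928 6.66435179]
```

View pics/s2c.png

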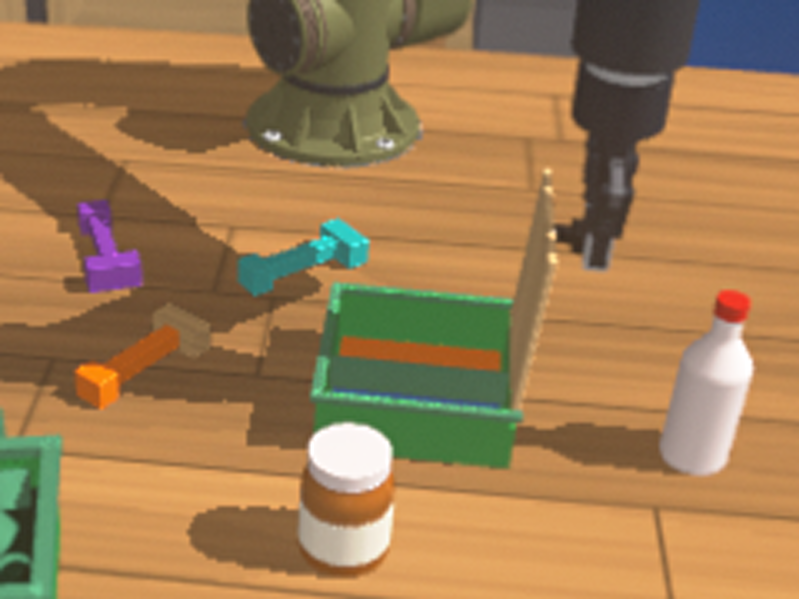

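The flap now stands past upright, at about 1.75 rad by the arc geometry. The orange liner is on the robot side and the blue liner on the far side. I release, lift and go to the tamper.

Call:
{"op": "play_rows", "data": {
  "increments": [
    [0,0,0,0],
    [0,0,0,0],
    [0,0,0,0],
    [-0.003,0,-0.02,0],
    [-0.004,0,-0.055,0],
    [-0.004,0,-0.085,0],
    [-0.004,0,-0.095,0],
    [0.02,0,-0.1,-2],
    [0.06,0,-0.1,-8]
  ],
  "gripper": 0.3
}}

```text
time_s: 6.75
eef_pos: [0.5574, 0.1998, 0.2905]
tool_rot: [[0.127, -0.992, -0.001], [-0.992, -0.127, 0.0], [-0.0, 0.001, -1.0]]
contact_force: [-0.4, -1.0, -0.0]
width: 0.65
```

Call:
{"op": "play_rows", "data": {
  "increments": [
    [0.045,0.002,0,-8],
    [0.09,0.004,0,-16],
    [0.135,0.006,0,-24],
    [0.18,0.008,0,-32],
    [0.225,0.01,0.01,-40],
    [0.27,0.012,0.02,-47],
    [0.31,0.014,0.03,-50],
    [0.335,0.014,0.035,-50],
    [0.342,0.014,0.035,-50],
    [0.342,0.014,0.035,-50],
    [0.342,0.014,0.035,-50],
    [0.342,0.014,0.035,-50]
  ]
}}

```text
time_s: 7.95
eef_pos: [0.5856, -0.1411, 0.2566]
tool_rot: [[0.839, -0.543, 0.001], [-0.543, -0.839, 0.0], [0.0, -0.001, -1.0]]
contact_force: [-0.4, 0.3, 0.3]
width: 0.654
```

```bash
python3 - <<'E'
from h import *
import pickle
s=monitor.observe(); im=eyes.read_camera('wrist'); cv2.imwrite('pics/w3.png',im[:,:,::-1]); pickle.dump(s,open('w3.pkl','wb'))
im=eyes.read_camera('top'); cv2.imwrite('pics/t3.png',im[:,:,::-1])
print(s['time_s'],s['eef_pos'],s['dq'],s['width'])
E
```

```text
7.95 [ 0.58563207 -0.14109125  0.25659355] [ 0.09451937 -0.13899539  0.03800364  0.11396132  0.14035565  0.17141038] 0.6544194741183178
```

View pics/w3.png

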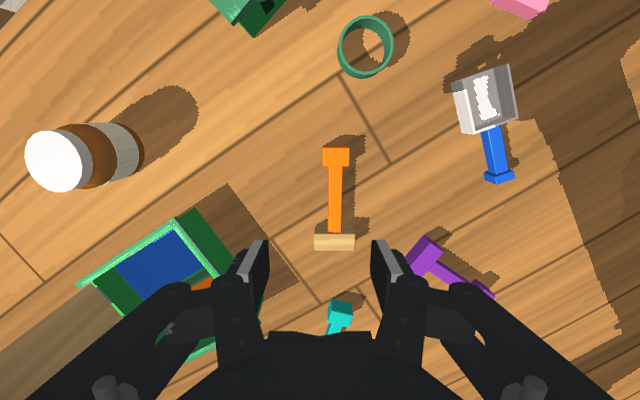

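The tamper lies upright in the wrist image, with its butt end at (336,148), handle at x≈335 and head far edge at (334.5,250). The scoop is at (490,125). In the tray the blue liner is on the +x side, as expected.

```bash
python3 - <<'E'
from h import *
import pickle
np.set_printoptions(precision=4,suppress=True)
s=pickle.load(open('w3.pkl','rb'))
def go(nm,a,b,z=.03,off=0,s=s):
    A,B=ray('wrist',[a,b],z,s)[:,:2]; d=(B-A)/np.linalg.norm(B-A); c=(A+B)/2; g=c+off*d
    print(nm,'len',np.linalg.norm(B-A),'c',c,'yaw',np.degrees(np.arctan2(d[1],d[0])),'tool shift to grasp',(s['tool_rot'].T@np.r_[g-s['eef_pos'][:2],0])[:2],'yaw_y now',np.degrees(np.arctan2(s['tool_rot'][1,1],s['tool_rot'][0,1])))
go('tamper',(336,148),(334.5,250),off=.008)
go('scoop',(500,183),(483,68))
print(ray('wrist',[(459,99),(510,66),(490,182),(513,178),(461,136),(518,123)],.03,s))
# liner/tray from top image after opening
im=cv2.imread('pics/t3.png').astype(int); b,g,r=im[...,0],im[...,1],im[...,2]
for n,m in(('blue',(b>r+50)&(b>g+30)),('orange',(r>g*1.6)&(r>b+60)&(r>100))):
    m=m.copy();k=np.zeros_like(m);k[150:260,220:310]=1;m&=k
    n_,lab,st,ce=cv2.connectedComponentsWithStats(m.astype(np.uint8)); i=1+st[1:,4].argmax(); ys,xs=np.where(lab==i)
    rc=cv2.minAreaRect(np.c_[xs,ys].astype(np.float32)); bp=cv2.boxPoints(rc); print(n,st[i],ce[i],'\n',ray('top',bp,.008)[:,:2],ray('top',[rc[0]],.008))
E
```

```text
tamper len 0.1365702649025398 c [ 0.5485 -0.1406] yaw 147.29500519436203 tool shift to grasp [-0.0394  0.0198] yaw_y now -122.91495107608169
scoop len 0.14288648651180946 c [ 0.5237 -0.3511] yaw -15.21288615451934 tool shift to grasp [0.0622 0.2099] yaw_y now -122.91495107608169
[[ 0.5766 -0.3305  0.03  ]
 [ 0.5779 -0.3987  0.03  ]
 [ 0.4632 -0.3216  0.03  ]
 [ 0.4516 -0.3497  0.03  ]
 [ 0.5363 -0.3139  0.03  ]
 [ 0.5125 -0.3815  0.03  ]]
blue [237 184   9  23 142] [240.5704 196.7817] 
 [[0.6308 0.2036]
 [0.6313 0.1803]
 [0.5663 0.1774]
 [0.5658 0.2006]] [[0.5984 0.1905 0.008 ]]
orange [235 211  14  24 276] [241.442  223.5036] 
 [[0.551  0.2057]
 [0.5519 0.1681]
 [0.4852 0.1652]
 [0.4843 0.2025]] [[0.518  0.1854 0.008 ]]
```

Call:
{"op": "play_rows", "data": {
  "increments": [
    [-0.015,0.007,0.02,0],
    [-0.03,0.015,0.06,0],
    [-0.041,0.0205,0.105,0],
    [-0.041,0.0205,0.15,0],
    [-0.041,0.0205,0.185,0],
    [-0.041,0.0205,0.21,0],
    [-0.041,0.0205,0.224,0],
    [-0.041,0.0205,0.231,0],
    [-0.041,0.0205,0.231,0],
    [-0.041,0.0205,0.231,0]
  ]
}}

```text
time_s: 9.05
eef_pos: [0.5409, -0.1371, 0.0268]
tool_rot: [[0.839, -0.544, 0.002], [-0.544, -0.839, -0.0], [0.002, -0.001, -1.0]]
contact_force: [-0.1, -0.0, 0.5]
width: 0.651
```

Call:
{"op": "play_rows", "data": {
  "increments": [
    [0,0,0,0],
    [0,0,0,0],
    [0,0,0,0],
    [0,0,0,0],
    [0,0,0,0],
    [0,0,0,0],
    [0,0,0,0],
    [0,0,0,0]
  ],
  "gripper": -1,
  "force": 60
}}

```text
time_s: 9.85
eef_pos: [0.5406, -0.1371, 0.0263]
tool_rot: [[0.839, -0.544, 0.002], [-0.544, -0.839, -0.0], [0.001, -0.001, -1.0]]
contact_force: [-1.0, 1.6, 5.7]
width: 0.196
```

Call:
{"op": "play_rows", "data": {
  "increments": [
    [0,0,-0.01,0],
    [0,0,-0.04,0],
    [0,0,-0.08,2],
    [-0.01,-0.012,-0.11,8],
    [-0.03,-0.04,-0.125,16],
    [-0.055,-0.07,-0.13,24],
    [-0.08,-0.1,-0.13,32],
    [-0.105,-0.13,-0.13,40],
    [-0.13,-0.16,-0.13,48],
    [-0.15,-0.187,-0.13,55],
    [-0.163,-0.203,-0.13,58.3],
    [-0.168,-0.209,-0.13,58.3]
  ]
}}

```text
time_s: 11.05
eef_pos: [0.5121, 0.1313, 0.1549]
tool_rot: [[-0.022, -1.0, -0.001], [-1.0, 0.022, -0.0], [0.0, 0.001, -1.0]]
contact_force: [-0.0, 0.5, -1.7]
width: 0.191
```

Call:
{"op": "play_rows", "data": {
  "increments": [
    [0,0,0,0],
    [0,0,0,0],
    [0,0,0,0]
  ]
}}

```text
time_s: 11.35
eef_pos: [0.5129, 0.1287, 0.1553]
tool_rot: [[-0.023, -1.0, -0.0], [-1.0, 0.023, -0.0], [0.0, 0.0, -1.0]]
contact_force: [-0.3, -0.2, -1.5]
width: 0.198
```

```bash
python3 - <<'E'
from h import *
import pickle
s=monitor.observe(); im=eyes.read_camera('wrist'); cv2.imwrite('pics/w4.png',im[:,:,::-1]); pickle.dump(s,open('w4.pkl','wb'))
print(s['time_s'],s['eef_pos'],s['tool_rot'][:,1],s['width'],s['contact_force'])
E
```

```text
11.35 [0.51287085 0.12870256 0.1552554 ] [-9.99730802e-01  2.31998112e-02  3.03922036e-04] 0.19822032132712547 [-0.32218282 -0.23989707 -1.50301119]
```

View pics/w4.png

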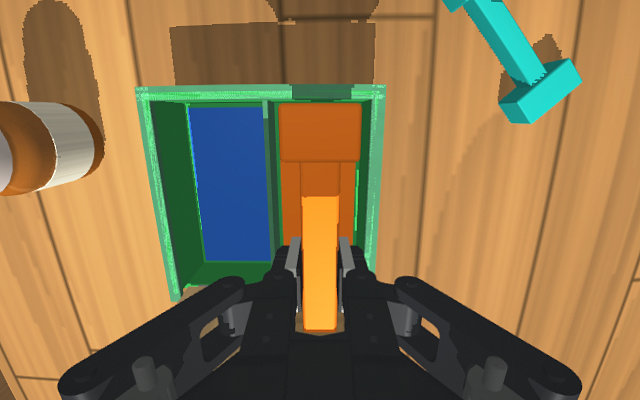

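```bash
python3 - <<'E'
from h import *
import pickle
c=eyes.calibration('wrist'); T=np.linalg.inv(c['T_tool_cam'])
pts=np.array([[.077,-.017,-.0037],[.077,.017,-.0037],[.053,-.017,-.0037],[.053,.017,-.0037],[.053,-.009,.0003],[.053,.009,.0003],[.077,0,.0263]])
uv=cv2.projectPoints(pts,cv2.Rodrigues(T[:3,:3])[0],T[:3,3],c['K'],c['dist'])[0]; print(uv[:,0].round())
s=pickle.load(open('w4.pkl','rb'))
np.set_printoptions(precision=4,suppress=True)
print('corner rim',ray('wrist',[(136,86),(386,84)],.062,s))
print('blue floor',ray('wrist',[(188,105),(266,105),(270,262),(205,262)],.008,s))
E
```

```text
[[278. 103.]
 [365. 103.]
 [280. 164.]
 [362. 164.]
 [300. 163.]
 [342. 163.]
 [321. 106.]]
corner rim [[0.6441 0.0308 0.062 ]
 [0.4642 0.0349 0.062 ]]
blue floor [[0.6315 0.0426 0.008 ]
 [0.5599 0.0449 0.008 ]
 [0.5674 0.2029 0.008 ]
 [0.6373 0.2019 0.008 ]]
```

The projected butt outline matches the dark orange block at rows 103–164, so the tamper sits in the grip as predicted. It is centred over the orange bay. I lower it.

Call:
{"op": "play_rows", "data": {
  "increments": [
    [0,0,0.015,0],
    [0,0,0.045,0],
    [0,0,0.075,0],
    [0,0,0.095,0],
    [0,0,0.107,0],
    [0,0,0.113,0],
    [0,0,0.116,0],
    [0,0,0.118,0],
    [0,0,0.119,0],
    [0,0,0.12,0],
    [0,0,0.12,0]
  ]
}}

```text
time_s: 12.5
eef_pos: [0.5143, 0.1301, 0.0371]
tool_rot: [[-0.022, -1.0, 0.004], [-1.0, 0.022, 0.001], [-0.001, -0.004, -1.0]]
contact_force: [3.4, -0.2, 4.4]
width: 0.196
```

Call:
{"op": "play_rows", "data": {
  "increments": [
    [0,0,0.001,0],
    [0,0,0.001,0],
    [0,0,0.001,0]
  ]
}}

```text
time_s: 12.8
eef_pos: [0.5149, 0.1303, 0.0361]
tool_rot: [[-0.022, -1.0, 0.005], [-1.0, 0.022, 0.002], [-0.002, -0.005, -1.0]]
contact_force: [8.2, 0.4, 1.5]
width: 0.197
```

Call:
{"op": "play_rows", "data": {
  "increments": [
    [0,-0.003,-0.001,0],
    [0,-0.006,-0.001,0],
    [0,-0.006,0,0],
    [0,-0.006,0.001,0],
    [0,-0.006,0.001,0]
  ]
}}

```text
time_s: 13.3
eef_pos: [0.5186, 0.1294, 0.0343]
tool_rot: [[-0.022, -1.0, -0.001], [-1.0, 0.022, -0.001], [0.001, 0.001, -1.0]]
contact_force: [-6.0, -1.1, 8.1]
width: 0.194
```

Call:
{"op": "play_rows", "data": {
  "increments": [
    [0,0,0,0],
    [0,0,0,0],
    [0,0,0,0],
    [0,0,0,0]
  ],
  "gripper": -0.3
}}

```text
time_s: 13.7
eef_pos: [0.5214, 0.1302, 0.0355]
tool_rot: [[-0.022, -1.0, 0.006], [-1.0, 0.022, 0.002], [-0.002, -0.006, -1.0]]
contact_force: [6.6, -0.3, 4.8]
width: 0.345
```

Call:
{"op": "play_rows", "data": {
  "increments": [
    [0,0,-0.005,0],
    [0,0,-0.015,0],
    [0,0,-0.035,0],
    [0,0,-0.07,0],
    [0,0,-0.11,0],
    [0,0,-0.15,0],
    [0.03,0,-0.19,0],
    [0.07,0,-0.21,5]
  ]
}}

```text
time_s: 14.5
eef_pos: [0.5176, 0.0597, 0.2476]
tool_rot: [[-0.108, -0.994, 0.004], [-0.994, 0.108, 0.001], [-0.002, -0.004, -1.0]]
contact_force: [1.3, -0.1, 0.2]
width: 0.353
```

Call:
{"op": "play_rows", "data": {
  "increments": [
    [0.04,-0.003,0,8],
    [0.08,-0.006,0,16],
    [0.12,-0.009,0,24],
    [0.16,-0.012,0,32],
    [0.2,-0.015,0,40],
    [0.24,-0.017,0,48],
    [0.28,-0.02,0,56],
    [0.32,-0.022,0,64],
    [0.355,-0.024,0,72],
    [0.385,-0.026,0,80],
    [0.4,-0.027,0,88],
    [0.409,-0.027,0,96]
  ],
  "gripper": 0.2
}}

```text
time_s: 15.7
eef_pos: [0.4985, -0.3512, 0.2427]
tool_rot: [[-0.975, 0.22, -0.002], [0.22, 0.975, 0.001], [0.002, 0.0, -1.0]]
contact_force: [-0.6, 0.8, -0.4]
width: 0.601
```

Call:
{"op": "play_rows", "data": {
  "increments": [
    [0,0,0,0.8],
    [0,0,0,0.8],
    [0,0,0,0.8]
  ]
}}

```text
time_s: 16.0
eef_pos: [0.4993, -0.3493, 0.2434]
tool_rot: [[-0.975, 0.223, 0.0], [0.223, 0.975, 0.0], [-0.0, 0.0, -1.0]]
contact_force: [-0.1, 0.3, -0.1]
width: 0.596
```

```bash
python3 - <<'E'
from h import *
import pickle
s=monitor.observe(); im=eyes.read_camera('wrist'); cv2.imwrite('pics/w5.png',im[:,:,::-1]); pickle.dump(s,open('w5.pkl','wb'))
t=eyes.read_camera('top'); cv2.imwrite('pics/t5.png',t[:,:,::-1])
a=cv2.resize(im[60:320,140:500,::-1],None,fx=1.38,fy=1.38); b=cv2.resize(t[165:255,220:310,::-1],(300,300),interpolation=cv2.INTER_CUBIC)
o=np.zeros((360,800,3),np.uint8); o[:a.shape[0],:a.shape[1]]=a[:360]; o[:300,500:800]=b; cv2.imwrite('pics/m5.png',o)
print(s['time_s'],s['eef_pos'],s['tool_rot'][:,1],a.shape)
E
```

```text
16.0 [ 0.49933945 -0.34932253  0.24344728] [2.23281749e-01 9.74753918e-01 2.46351435e-04] (359, 497, 3)
```

View pics/m5.png

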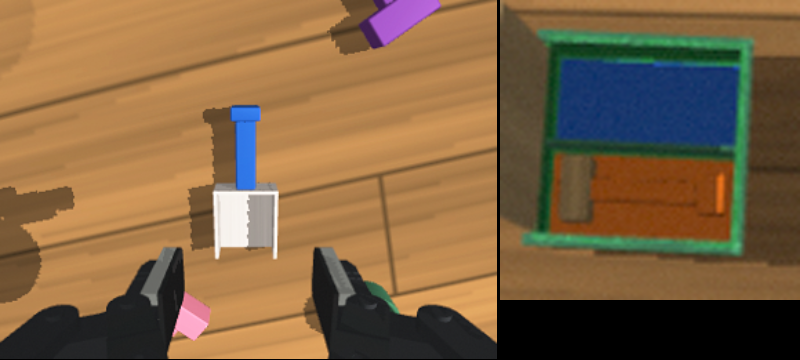

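The scoop is aligned with the tool: in the crop the block end is at (245,108) and the mouth end at (246,257). The tamper lies in the orange bay, head at the hinge end, a few mm towards the rib.

```bash
python3 - <<'E'
from h import *
import pickle
np.set_printoptions(precision=4,suppress=True)
s=pickle.load(open('w5.pkl','rb'))
q=lambda *l:np.array(l)/1.38+[140,60]
A,B=ray('wrist',q((245,107.5),(246,257.5)),.03,s)[:,:2]; d=(B-A)/np.linalg.norm(B-A); c=(A+B)/2; g=c-.022*d
print(np.linalg.norm(B-A),c,np.degrees(np.arctan2(d[1],d[0])),'shift',s['tool_rot'].T@np.r_[g-s['eef_pos'][:2],.028-s['eef_pos'][2]])
f=lambda *l:np.array(l)*.3+[220,165]+np.array([-150,0])
h=ray('top',f((560,187),(726,193)),.038)[:,:2]; print('tamper in bay',h,h.mean(0), np.linalg.norm(h[0]-h[1]))
r=ray('top',f((540,32),(752,40),(742,255),(525,245)),.062)[:,:2]; print(r,r.mean(0))
l=ray('top',f((560,58),(740,65),(735,147),(553,140),(551,153),(735,158),(730,240),(548,238)),.008)[:,:2]; print(l[:4].mean(0),l[4:].mean(0)); print(l)
E
```

```text
0.1382608901950524 [ 0.5193 -0.3548] -12.5116556366744 shift [ 0.0013 -0.0011  0.2154]
tamper in bay [[0.5179 0.1909]
 [0.5159 0.0503]] [0.5169 0.1206] 0.14060856607325134
[[0.6463 0.2101]
 [0.6432 0.031 ]
 [0.4617 0.0342]
 [0.4659 0.2137]] [0.5543 0.1222]
[0.5978 0.1233] [0.5146 0.1253]
[[0.6356 0.2009]
 [0.6328 0.0432]
 [0.5601 0.0454]
 [0.5628 0.2036]
 [0.5514 0.2048]
 [0.5505 0.0451]
 [0.4792 0.0473]
 [0.4774 0.2039]]
```

Call:
{"op": "play_rows", "data": {
  "increments": [
    [0.001,-0.001,0.02,0],
    [0.001,-0.001,0.06,0],
    [0.001,-0.001,0.105,0],
    [0.001,-0.001,0.15,0],
    [0.001,-0.001,0.185,0],
    [0.001,-0.001,0.205,0],
    [0.001,-0.001,0.217,0],
    [0.001,-0.001,0.217,0],
    [0.001,-0.001,0.217,0]
  ]
}}

```text
time_s: 17.0
eef_pos: [0.4988, -0.3509, 0.0277]
tool_rot: [[-0.974, 0.226, 0.001], [0.226, 0.974, -0.001], [-0.002, -0.001, -1.0]]
contact_force: [0.9, 0.1, 0.0]
width: 0.601
```

Call:
{"op": "play_rows", "data": {
  "increments": [
    [0,0,0,0],
    [0,0,0,0],
    [0,0,0,0],
    [0,0,0,0],
    [0,0,0,0],
    [0,0,0,0],
    [0,0,0,0]
  ],
  "gripper": -1,
  "force": 60
}}

```text
time_s: 17.7
eef_pos: [0.4988, -0.351, 0.0278]
tool_rot: [[-0.974, 0.226, 0.002], [0.226, 0.974, -0.001], [-0.002, -0.001, -1.0]]
contact_force: [0.0, 1.2, 6.3]
width: 0.193
```

Call:
{"op": "play_rows", "data": {
  "increments": [
    [0,0,-0.01,0],
    [0,0,-0.04,0],
    [0,0.005,-0.08,-4],
    [0.001,0.03,-0.11,-12],
    [0.002,0.065,-0.125,-20],
    [0.003,0.105,-0.13,-28],
    [0.004,0.145,-0.13,-36],
    [0.005,0.185,-0.13,-44],
    [0.006,0.225,-0.13,-52],
    [0.006,0.265,-0.13,-60],
    [0.007,0.305,-0.13,-68],
    [0.007,0.34,-0.13,-76]
  ]
}}

```text
time_s: 18.9
eef_pos: [0.568, -0.016, 0.1562]
tool_rot: [[-0.45, -0.893, -0.001], [-0.893, 0.45, 0.0], [-0.0, 0.001, -1.0]]
contact_force: [-0.3, 0.0, -1.4]
width: 0.196
```

Call:
{"op": "play_rows", "data": {
  "increments": [
    [-0.035,0.009,0,-8],
    [-0.07,0.018,0,-16],
    [-0.1,0.026,0,-22],
    [-0.1175,0.03,0,-25.5],
    [-0.1175,0.03,0,-25.5],
    [-0.1175,0.03,0,-25.5],
    [-0.1175,0.03,0,-25.5]
  ]
}}

```text
time_s: 19.6
eef_pos: [0.5949, 0.0996, 0.1563]
tool_rot: [[-0.029, -1.0, -0.0], [-1.0, 0.029, -0.0], [0.0, 0.0, -1.0]]
contact_force: [0.4, -0.3, -1.8]
width: 0.196
```

```bash
python3 - <<'E'
from h import *
s=monitor.observe(); im=eyes.read_camera('wrist'); cv2.imwrite('pics/w6.png',im[:,:,::-1])
print(s['time_s'],s['eef_pos'],s['tool_rot'][:,1],s['width'],s['contact_force'])
E
```

```text
19.6 [0.59485042 0.09956677 0.15628193] [-9.99570876e-01  2.92896352e-02  4.26190211e-04] 0.19584495167196259 [ 0.41606464 -0.28822324 -1.78981481]
```

View pics/w6.png

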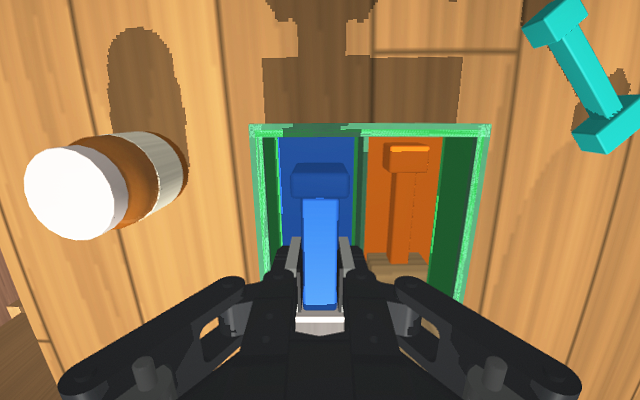

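The scoop hangs straight over the blue bay and the tamper lies in the orange bay. I lower the scoop.

Call:
{"op": "play_rows", "data": {
  "increments": [
    [0,0,0.015,0],
    [0,0,0.045,0],
    [0,0,0.075,0],
    [0,0,0.095,0],
    [0,0,0.107,0],
    [0,0,0.113,0],
    [0,0,0.116,0],
    [0,0,0.118,0],
    [0,0,0.119,0],
    [0,0,0.12,0],
    [0,0,0.12,0],
    [0,0,0.12,0]
  ]
}}

```text
time_s: 20.85
eef_pos: [0.5952, 0.1004, 0.0366]
tool_rot: [[-0.028, -1.0, 0.0], [-1.0, 0.028, 0.0], [-0.0, -0.0, -1.0]]
contact_force: [-0.6, 0.1, -1.8]
width: 0.199
```

No contact yet, so 1.5 mm further, then release.

Call:
{"op": "play_rows", "data": {
  "increments": [
    [0,0,0.001,0],
    [0,0,0.0015,0],
    [0,0,0.0015,0],
    [0,0,0.0015,0]
  ]
}}

```text
time_s: 21.25
eef_pos: [0.5954, 0.1004, 0.0359]
tool_rot: [[-0.028, -1.0, 0.001], [-1.0, 0.028, 0.0], [-0.0, -0.001, -1.0]]
contact_force: [-3.5, 0.7, 4.7]
width: 0.197
```

Call:
{"op": "play_rows", "data": {
  "increments": [
    [0,0,0,0],
    [0,0,0,0],
    [0,0,0,0],
    [0,0,0,0]
  ],
  "gripper": -0.3
}}

```text
time_s: 21.65
eef_pos: [0.5916, 0.1004, 0.0346]
tool_rot: [[-0.027, -1.0, -0.008], [-1.0, 0.027, -0.001], [0.001, 0.008, -1.0]]
contact_force: [-21.7, 2.4, 13.1]
width: 0.345
```

Call:
{"op": "play_rows", "data": {
  "increments": [
    [0,0,-0.005,0],
    [0,0,-0.015,0],
    [0,0,-0.035,0],
    [0,0,-0.07,0],
    [0,0,-0.11,0],
    [0,0,-0.15,0],
    [0.03,0,-0.19,0],
    [0.06,0,-0.21,0],
    [0.1,0,-0.23,0],
    [0.13,0,-0.24,0],
    [0.15,0,-0.25,0],
    [0.15,0,-0.25,0]
  ]
}}

```text
time_s: 22.85
eef_pos: [0.5914, -0.0523, 0.2876]
tool_rot: [[-0.031, -1.0, 0.004], [-1.0, 0.031, -0.0], [0.0, -0.004, -1.0]]
contact_force: [0.0, -0.4, 0.7]
width: 0.348
```

```bash
python3 - <<'E'
from h import *
import pickle
s=monitor.observe(); im=eyes.read_camera('wrist'); cv2.imwrite('pics/w7.png',im[:,:,::-1]); pickle.dump(s,open('w7.pkl','wb'))
t=eyes.read_camera('top'); cv2.imwrite('pics/t7.png',t[:,:,::-1])
a=im[160:400,220:460,::-1]; a=cv2.resize(a,(400,400)); b=cv2.resize(t[165:255,220:310,::-1],(400,400),interpolation=cv2.INTER_CUBIC); cv2.imwrite('pics/m7.png',np.hstack([a,b]))
print(s['time_s'],s['eef_pos'])
E
```

```text
22.85 [ 0.5914286  -0.05226463  0.28759404]
```

View pics/m7.png

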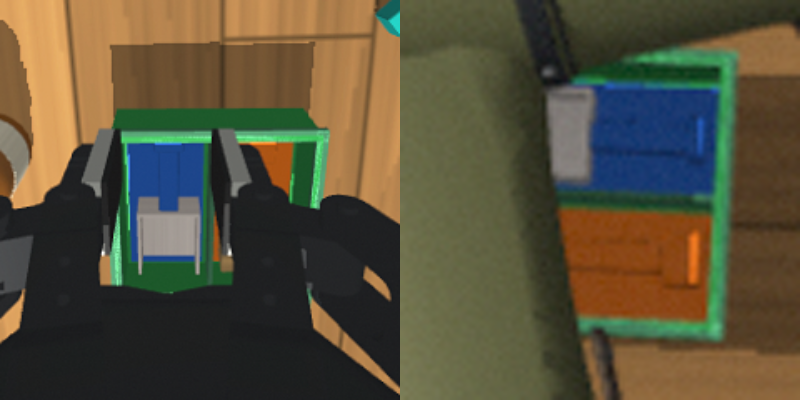

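```bash
python3 - <<'E'
from h import *
import pickle
np.set_printoptions(precision=4,suppress=True)
s=pickle.load(open('w7.pkl','rb'))
print('mouth',ray('wrist',np.array([(140,272),(198,272),(138,212),(200,212)])*.6+[220,160],.038,s))
print('block end top',ray('top',[(287.9+.3,195.8)],.038))
a0=1.72;p=lambda a:np.array([-144.5*np.cos(a)+29*np.sin(a),144.5*np.sin(a)+29*np.cos(a)])
for a in np.linspace(1.75,0,23): d=p(a)-p(1.75); print(round(a,2),'[%.3f, 0, %.3f, 0],'%(-d[0]/1e3,-d[1]/1e3))
E
```

```text
mouth [[0.6247 0.1876 0.038 ]
 [0.5695 0.189  0.038 ]
 [0.6234 0.1213 0.038 ]
 [0.5671 0.1227 0.038 ]]
block end top [[0.5935 0.0515 0.038 ]]
1.75 [-0.000, 0, -0.000, 0],
1.67 [0.011, 0, -0.004, 0],
1.59 [0.022, 0, -0.007, 0],
1.51 [0.034, 0, -0.009, 0],
1.43 [0.046, 0, -0.010, 0],
1.35 [0.057, 0, -0.010, 0],
1.27 [0.069, 0, -0.010, 0],
1.19 [0.081, 0, -0.008, 0],
1.11 [0.092, 0, -0.005, 0],
1.03 [0.103, 0, -0.002, 0],
0.95 [0.114, 0, 0.002, 0],
0.88 [0.125, 0, 0.008, 0],
0.8 [0.135, 0, 0.014, 0],
0.72 [0.144, 0, 0.020, 0],
0.64 [0.153, 0, 0.028, 0],
0.56 [0.162, 0, 0.036, 0],
0.48 [0.169, 0, 0.045, 0],
0.4 [0.176, 0, 0.054, 0],
0.32 [0.182, 0, 0.064, 0],
0.24 [0.188, 0, 0.075, 0],
0.16 [0.192, 0, 0.085, 0],
0.08 [0.196, 0, 0.097, 0],
0.0 [0.199, 0, 0.108, 0],
```

Call:
{"op": "play_rows", "data": {
  "increments": [
    [-0.03,0.004,0,0],
    [-0.07,0.009,0,0],
    [-0.11,0.015,0,0],
    [-0.15,0.02,0,0],
    [-0.19,0.026,0,-0.7],
    [-0.23,0.031,0,-0.7],
    [-0.265,0.036,0,-0.7],
    [-0.29,0.04,0,-0.7],
    [-0.307,0.0415,0,-0.7],
    [-0.3126,0.0415,0,-0.7],
    [-0.3126,0.0415,0,-0.7],
    [-0.3126,0.0415,0,-0.7]
  ],
  "gripper": 0.3
}}

```text
time_s: 24.15
eef_pos: [0.5583, 0.2633, 0.2849]
tool_rot: [[-0.016, -1.0, 0.0], [-1.0, 0.016, -0.0], [0.0, -0.0, -1.0]]
contact_force: [0.5, -0.0, 0.6]
width: 0.653
```

Scoop centre is about (.595,.120), within 3 mm of the blue bay's middle. I regrip the bar.

Call:
{"op": "play_rows", "data": {
  "increments": [
    [0.001,-0.001,0.02,0],
    [0.001,-0.001,0.05,0],
    [0.001,-0.001,0.075,0],
    [0.001,-0.001,0.088,0],
    [0.001,-0.001,0.091,0],
    [0.001,-0.001,0.091,0]
  ]
}}

```text
time_s: 24.75
eef_pos: [0.5595, 0.2625, 0.1947]
tool_rot: [[-0.016, -1.0, 0.001], [-1.0, 0.016, 0.0], [-0.0, -0.001, -1.0]]
contact_force: [-0.7, 0.3, 1.3]
width: 0.65
```

Call:
{"op": "play_rows", "data": {
  "increments": [
    [0,0,0,0],
    [0,0,0,0],
    [0,0,0,0],
    [0,0,0,0],
    [0,0,0,0],
    [0,0,0,0]
  ],
  "gripper": -1,
  "force": 40
}}

```text
time_s: 25.35
eef_pos: [0.5597, 0.2632, 0.1959]
tool_rot: [[-0.015, -1.0, 0.003], [-1.0, 0.015, 0.001], [-0.001, -0.003, -1.0]]
contact_force: [-0.0, -0.3, 5.7]
width: 0.386
```

Call:
{"op": "play_rows", "data": {
  "increments": [
    [0.006,0,-0.002,0],
    [0.017,0,-0.005,0],
    [0.028,0,-0.008,0],
    [0.04,0,-0.01,0],
    [0.052,0,-0.01,0],
    [0.063,0,-0.01,0],
    [0.075,0,-0.009,0],
    [0.086,0,-0.007,0],
    [0.098,0,-0.004,0],
    [0.109,0,0,0],
    [0.12,0,0.005,0],
    [0.12,0,0.005,0]
  ]
}}

```text
time_s: 26.55
eef_pos: [0.5563, 0.1428, 0.1844]
tool_rot: [[-0.016, -1.0, -0.005], [-1.0, 0.016, 0.002], [-0.002, 0.005, -1.0]]
contact_force: [7.0, 4.7, -13.3]
width: 0.312
```

The width fell to 26 mm with some side load, so the grip is slipping. I look before going on.

```bash
python3 - <<'E'
from h import *
s=monitor.observe(); w=eyes.read_camera('wrist'); cv2.imwrite('pics/w8.png',w[:,:,::-1])
t=eyes.read_camera('scene'); cv2.imwrite('pics/s8.png',t[:,:,::-1])
a=cv2.resize(w[150:350,220:420,::-1],(400,400),interpolation=cv2.INTER_CUBIC); b=cv2.resize(t[130:250,310:430,::-1],(400,400),interpolation=cv2.INTER_CUBIC); cv2.imwrite('pics/m8.png',np.hstack([a,b]))
print(s['width'],s['contact_force'])
E
```

```text
0.3116127462542426 [  6.96771284   4.71577956 -13.34980348]
```

View pics/m8.png

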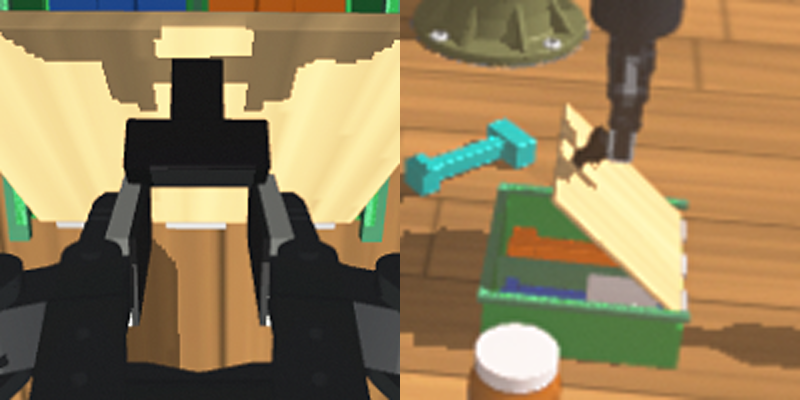

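The bar sits about 18 mm ahead of the pads towards the free edge, and only its lower edge is caught. The tools lie flat below. I open, shift and regrip.

Call:
{"op": "play_rows", "data": {
  "increments": [
    [0,0,0,0],
    [0,0,0,0],
    [0,0,0,0],
    [0.008,0,0.003,0],
    [0.018,0,0.009,0],
    [0.018,0,0.009,0],
    [0.018,0,0.009,0]
  ],
  "gripper": 0.3
}}

```text
time_s: 27.35
eef_pos: [0.5568, 0.1244, 0.1795]
tool_rot: [[-0.016, -1.0, -0.0], [-1.0, 0.016, -0.0], [0.0, 0.0, -1.0]]
contact_force: [-0.3, -0.5, 0.5]
width: 0.65
```

```bash
python3 - <<'E'
from h import *
s=monitor.observe(); w=eyes.read_camera('wrist'); cv2.imwrite('pics/w9.png',w[:,:,::-1])
print(s['eef_pos'],s['contact_force'],s['width'])
g=w.mean(2)
for x in (305,312,318,326,333): print(x,[int(v) for v in g[150:300:5,x]])
E
```

```text
[0.55683026 0.12435361 0.17953305] [-0.28352137 -0.52726897  0.5244694 ] 0.6504421960871856
305 [82, 82, 81, 81, 81, 80, 80, 101, 140, 225, 225, 111, 121, 115, 227, 227, 227, 227, 19, 24, 24, 22, 24, 38, 34, 222, 232, 140, 141, 81]
312 [82, 82, 82, 82, 81, 81, 81, 101, 137, 221, 221, 107, 26, 23, 23, 22, 25, 22, 24, 23, 23, 24, 24, 39, 34, 219, 228, 131, 131, 130]
318 [72, 73, 73, 72, 72, 72, 72, 88, 135, 222, 222, 108, 23, 22, 22, 24, 23, 24, 23, 23, 24, 23, 23, 38, 34, 222, 220, 129, 131, 130]
326 [91, 91, 89, 95, 94, 95, 94, 105, 139, 225, 225, 113, 23, 22, 25, 23, 22, 22, 22, 22, 23, 21, 23, 39, 36, 227, 218, 135, 136, 136]
333 [95, 95, 95, 93, 93, 93, 94, 104, 142, 226, 227, 113, 88, 85, 151, 146, 133, 135, 21, 25, 24, 23, 22, 39, 36, 222, 218, 99, 98, 98]
```

Views are used up, so I continue numerically and fit the flap angle from the bar's edge rows.

```bash
cat >> h.py <<'E'
def bar(a,s,yh=.2065):
    """image rows of free-top, hinge-top, hinge-bottom bar edges and tool-frame bar centre for flap angle a"""
    c=eyes.calibration('wrist'); T=np.linalg.inv(c['T_tool_cam'])
    P=lambda x,z:np.array([s['eef_pos'][0],yh+x*np.cos(a)+z*np.sin(a),.049-x*np.sin(a)+z*np.cos(a)])
    w=np.array([P(-.1445-.007,.036),P(-.1445+.007,.036),P(-.1445+.007,.022),P(-.1445,.029)])
    t=(w-s['eef_pos'])@s['tool_rot']
    uv=cv2.projectPoints(t,cv2.Rodrigues(T[:3,:3])[0],T[:3,3],c['K'],c['dist'])[0][:,0,1]
    return uv[:3],t[3]
E
python3 - <<'E'
from h import *
from scipy.optimize import least_squares
s=monitor.observe(); np.set_printoptions(precision=4,suppress=True)
r=least_squares(lambda p:np.r_[bar(p[0],s,p[1])[0]-[238.5,264,275],(p[1]-.2065)/.002],[.8,.2065]); print(r.x,r.fun,bar(*[r.x[0],s,r.x[1]]))
for yh in(.2045,.2065,.2085):
  r=least_squares(lambda p:bar(p[0],s,yh)[0]-[238.5,264,275],[.8]); print(yh,r.x,r.fun,bar(r.x[0],s,yh)[1])
E
```

```text
[0.5883 0.2306] [ 17.7876   4.0992 -28.0957  12.0535] (array([256.2876, 268.0992, 246.9043]), array([-0.0018,  0.    ,  0.0265]))
0.2045 [0.7488] [ 20.8398   4.1419 -32.0073] [ 0.0063 -0.0001  0.0112]
0.2065 [0.7367] [ 20.5824   4.1544 -31.7045] [ 0.0057 -0.0001  0.0122]
0.2085 [0.7245] [ 20.3289   4.1643 -31.4019] [ 0.0052 -0.0001  0.0133]
```

```bash
sed -i "s/w=np.array(.*/w=np.array([P(-.1445-.007,.022),P(-.1445-.007,.036),P(-.1445+.007,.036),P(-.1445,.029)])/" h.py
python3 - <<'E'
from h import *
from scipy.optimize import least_squares
s=monitor.observe(); np.set_printoptions(precision=4,suppress=True)
for yh in(.2045,.2065,.2085):
  r=least_squares(lambda p:bar(p[0],s,yh)[0]-[238.5,263,273],[.8]); print(yh,r.x,r.fun,bar(r.x[0],s,yh)[1])
E
```

```text
0.2045 [0.7646] [-1.3632  1.5884 -0.4335] [ 0.0044 -0.0001  0.0098]
0.2065 [0.7528] [-1.2119  1.3901 -0.3617] [ 0.0038 -0.0001  0.0108]
0.2085 [0.741] [-1.0573  1.1931 -0.2945] [ 0.0032 -0.0001  0.0118]
```

Call:
{"op": "play_rows", "data": {
  "increments": [
    [0.002,0,0.004,0],
    [0.004,0,0.008,0],
    [0.004,0,0.008,0],
    [0.004,0,0.008,0]
  ]
}}

```text
time_s: 27.8
eef_pos: [0.5568, 0.121, 0.1716]
tool_rot: [[-0.016, -1.0, -0.0], [-1.0, 0.016, -0.0], [0.0, 0.0, -1.0]]
contact_force: [-0.3, -0.4, -0.2]
width: 0.656
```

Call:
{"op": "play_rows", "data": {
  "increments": [
    [0,0,0,0],
    [0,0,0,0],
    [0,0,0,0],
    [0,0,0,0],
    [0,0,0,0],
    [0,0,0,0]
  ],
  "gripper": -1,
  "force": 50
}}

```text
time_s: 28.4
eef_pos: [0.5566, 0.1208, 0.1721]
tool_rot: [[-0.016, -1.0, -0.0], [-1.0, 0.016, -0.0], [0.0, 0.0, -1.0]]
contact_force: [-5.4, -0.8, 4.0]
width: 0.41
```

Width is 0.41, the same as the first good grip. Swinging down.

Call:
{"op": "play_rows", "data": {
  "increments": [
    [0.005,0,0.004,0],
    [0.0105,0,0.008,0],
    [0.0155,0,0.0125,0],
    [0.02,0,0.017,0],
    [0.0245,0,0.022,0],
    [0.029,0,0.027,0],
    [0.033,0,0.0325,0],
    [0.037,0,0.038,0],
    [0.0405,0,0.0435,0],
    [0.0435,0,0.049,0],
    [0.0435,0,0.049,0]
  ]
}}

```text
time_s: 29.5
eef_pos: [0.5556, 0.0768, 0.1221]
tool_rot: [[-0.016, -1.0, -0.002], [-1.0, 0.016, -0.001], [0.001, 0.002, -1.0]]
contact_force: [-3.8, -3.1, 2.0]
width: 0.406
```

Call:
{"op": "play_rows", "data": {
  "increments": [
    [0.003,0,0.006,0],
    [0.0055,0,0.012,0],
    [0.008,0,0.018,0],
    [0.0105,0,0.0245,0],
    [0.012,0,0.03,0],
    [0.0135,0,0.035,0],
    [0.015,0,0.04,0],
    [0.015,0,0.043,0],
    [0.015,0,0.045,0],
    [0.015,0,0.045,0],
    [0.015,0,0.045,0]
  ]
}}

```text
time_s: 30.6
eef_pos: [0.5554, 0.0617, 0.0801]
tool_rot: [[-0.016, -1.0, -0.001], [-1.0, 0.016, -0.001], [0.001, 0.001, -1.0]]
contact_force: [-13.7, -2.2, 16.5]
width: 0.402
```

Call:
{"op": "play_rows", "data": {
  "increments": [
    [0,0,0.002,0],
    [0,0,0.003,0],
    [0,0,0.003,0]
  ]
}}

```text
time_s: 30.9
eef_pos: [0.5556, 0.0617, 0.0799]
tool_rot: [[-0.015, -1.0, 0.0], [-1.0, 0.015, -0.002], [0.002, -0.0, -1.0]]
contact_force: [-21.3, -1.6, 29.1]
width: 0.409
```

Call:
{"op": "play_rows", "data": {
  "increments": [
    [0,0,-0.002,0],
    [0,0,-0.003,0],
    [0,0,-0.003,0],
    [0,0,-0.003,0],
    [0,0,-0.003,0]
  ],
  "gripper": 0.3
}}

```text
time_s: 31.4
eef_pos: [0.5559, 0.0625, 0.0772]
tool_rot: [[-0.016, -1.0, -0.001], [-1.0, 0.016, -0.0], [0.0, 0.001, -1.0]]
contact_force: [-0.6, -0.2, 0.4]
width: 0.649
```

Call:
{"op": "play_rows", "data": {
  "increments": [
    [0,0,-0.005,0],
    [0,0,-0.02,0],
    [0,0,-0.05,0],
    [0,0,-0.09,0],
    [0,0,-0.13,0],
    [0.01,0,-0.17,0],
    [0.02,0,-0.19,0],
    [0.025,0,-0.19,0],
    [0.025,0,-0.19,0],
    [0.025,0,-0.19,0]
  ]
}}

```text
time_s: 32.4
eef_pos: [0.5552, 0.0376, 0.267]
tool_rot: [[-0.016, -1.0, -0.001], [-1.0, 0.016, 0.0], [-0.0, 0.001, -1.0]]
contact_force: [-0.1, 0.5, -0.7]
width: 0.65
```

```bash
python3 - <<'E'
from h import *
s=monitor.observe(); w=eyes.read_camera('wrist'); cv2.imwrite('pics/w10.png',w[:,:,::-1])
print(s['time_s'],s['eef_pos'],s['contact_force'],s['width'])
g=w.mean(2).astype(int)
for x in (270,312,319,326,370): print(x,list(zip(range(165,240,2),g[165:240:2,x])))
for a in(0,.03,.06,.1,.15,.2): print(a,bar(a,s)[0])
E
```

```text
32.4 [0.55522918 0.03758275 0.26699592] [-0.14546139  0.54469326 -0.69613218] 0.6496025409484516
270 [(165, np.int64(73)), (167, np.int64(73)), (169, np.int64(74)), (171, np.int64(45)), (173, np.int64(47)), (175, np.int64(56)), (177, np.int64(112)), (179, np.int64(114)), (181, np.int64(127)), (183, np.int64(155)), (185, np.int64(141)), (187, np.int64(200)), (189, np.int64(199)), (191, np.int64(199)), (193, np.int64(199)), (195, np.int64(199)), (197, np.int64(198)), (199, np.int64(199)), (201, np.int64(198)), (203, np.int64(200)), (205, np.int64(199)), (207, np.int64(199)), (209, np.int64(199)), (211, np.int64(198)), (213, np.int64(199)), (215, np.int64(199)), (217, np.int64(199)), (219, np.int64(199)), (221, np.int64(199)), (223, np.int64(199)), (225, np.int64(199)), (227, np.int64(199)), (229, np.int64(199)), (231, np.int64(198)), (233, np.int64(198)), (235, np.int64(199)), (237, np.int64(198)), (239, np.int64(198))]
312 [(165, np.int64(65)), (167, np.int64(67)), (169, np.int64(67)), (171, np.int64(46)), (173, np.int64(47)), (175, np.int64(51)), (177, np.int64(114)), (179, np.int64(
[... 2714 characters left out ...]
nt64(202)), (203, np.int64(202)), (205, np.int64(201)), (207, np.int64(201)), (209, np.int64(200)), (211, np.int64(200)), (213, np.int64(200)), (215, np.int64(199)), (217, np.int64(198)), (219, np.int64(198)), (221, np.int64(197)), (223, np.int64(196)), (225, np.int64(196)), (227, np.int64(196)), (229, np.int64(195)), (231, np.int64(194)), (233, np.int64(195)), (235, np.int64(194)), (237, np.int64(193)), (239, np.int64(195))]
0 [196.9580575  200.3639562  212.23421364]
0.03 [198.6388646  202.52606102 214.39041185]
0.06 [200.4719761  204.85356963 216.69008597]
0.1 [203.15838595 208.2185582  219.98148382]
0.15 [206.91503813 212.85213168 224.45990969]
0.2 [211.12485418 217.96672073 229.34345546]
```

The measured bar edge rows (about 198.5, 202, 213) match a flap angle of 0.01–0.02 rad, below the 0.08 limit. The gripper is clear, so I hand in.

```bash
python3 -c "
from station import order; print(order.finish_job())"
```

```text
the job is handed in; nothing more can be done
None
```

I did the whole job and handed it in at about 32 s. `finish_job` gives no verdict, so the results below are my own measurements.

**What I did:** I swung the flap up to about 1.75 rad and set the orange-handled tamper in the orange bay and the scoop in the blue bay. Then I swung the flap down and pressed it onto its stop.

**What the last checks showed:**
- **Tools:** before closing, the tamper measured about (0.517, 0.121) m and the scoop about (0.595, 0.120) m. Both are within about 5 mm of their bay middles. Both looked flat, but their tilt was not measured, and they could not be seen once the flap was closed.
- **Flap:** the grip's edges in the last wrist image fit about 0.01–0.02 rad. The flap also pushed back with 29 N at the stop.
- **Gripper:** it hung free about 19 cm above the flap, with only sensor noise on the force reading.
- **Jar, bottle and collar:** I never went near them and saw no sign of contact, but did not re-measure their positions at the end.

**What went wrong or disagreed:**
- **Slipped grip:** on the way down the grip slid to the edge of the bar, with the width reading 26 mm instead of about 34. I opened, refitted the flap angle from the picture (0.75 rad) and regripped, and the second swing down held.
- **Side loads:** there was side force while setting the tools down, about 8 N with the tamper and up to 22 N as the gripper opened on the scoop. I put it down to the gripper touching the tray walls, but did not confirm this.
- **View limit:** the 12-picture limit ran out, so the final flap check used pixel values only.

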